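# Click the door chime to its blue tune and try the bell

### The arm

A 7-joint arm with a two-finger parallel gripper is mounted at the origin on the work surface. World frame = base frame: x ahead of the robot, y to its left, z up, the work surface at z = 0. Lengths are in m, angles in degrees, forces in N, time in s.
With the tool pointing down it reaches from about 0.4 to 0.75 m from the base axis. Payload 19.5 kg.
Tool frame: the origin (TCP) lies midway between the tips of the shut fingers; the grasp point (between the pads) lies behind it (arm.grip_depth is the z of the grasp point in the tool frame, in m); z points along the fingers, y is the direction in which the jaws open and shut (so a half turn about z gives the same grasp; the last joint's range is limited). The gripper opens to 85 mm and grips with 20 to 120 N. Pads are 22 mm wide; open, the fingers measure 114 mm over their backs; the gripper's body (76 mm by 85 mm) begins 54 mm behind the grasp point. The pads swing forward as they close: fully open they stand 13 mm farther back than shut.
Start: joints at [-75.212, 40.479, -1.581, 85.061, 1.261, 54.483, -4.326], TCP at [0.17, 0.549, 0.202] pointing down, gripper open.
Joint ranges: [-155.06, 155.06], [-18.47, 123.98], [-90, 86.84], [0, 140.48], [-83.41, 263.41], [0, 116], [-161.91, 161.91]. Speed limits (degrees/s): [108.29, 108.29, 147.25, 147.25, 172.46, 172.46, 172.46].

### API

Orientations are given as a 3x3 rotation matrix whose columns are the frame's x, y, z axes.
In Python, from workcell import arm, vision gives the robot as it stands.
- The arm moves only by the tool servo_tool, never from a script. Its argument "moves" is text: rows parted by semicolons, each of 7 numbers parted by spaces: the shift along the world's x, y, z in units of 50 mm (1.0 is 50 mm), then the turn, a rotation vector about the world's x, y, z in degrees, then the finger opening in mm, from 0 to 85.4. A call has 1 to 20 rows; each row shifts and turns the pose as measured when the row begins; what a row does not reach is not made up. A row lasts 1/8 s, in which the tool goes at most 62.5 mm and 10.7 degrees, less where a joint would pass 70% of its speed; a pose out of reach is approached as far as the arm can. A call is refused whole if a number of a shift passes 1 or a number of a turn 10.7, either way. A call with a gripper value outside its range is refused whole. The fingers move at their own pace and stop on an object; "grip_force" is the grip in N (left out, the last holds). Time passes only in rows, so rows that do not move let the fingers close. It gives the time, the measured TCP pose, the force and the opening at its end, in the units of the state.
- arm.get_obs(): the state, without advancing time (a new reading comes with each control period).
- vision.grab_frame(name): name is "scene" or "top" or "wrist"; returns a dict with "frame" (420x560x3 uint8, red, green, blue), "K" (3x3 intrinsics, pixels), "rvec" (rotation vector, rad) and "tvec" (3), from world to camera coordinates, as OpenCV has them. Camera axes: x right, y down, z forward; pixel columns grow to the right and rows downward; lengths in m; the calibration is good to about 2 mm. The wrist camera is an equidistant fisheye: a pixel r from the principal point sees the ray r / f radians off the axis. A picture is of the moment at which its call begins. There is no depth.
- arm.finish_job(): hands the job in, once; it reports no verdict.
Trained networks look in the newest picture that a camera, given by its name, has taken for a name from the list of things; names that differ only in an ending like _2 or _b are one class to them, and where a whole thing is asked for, a point or a joint stands for the part that bears it (a point fixed in the world has none). Each returns a list of dicts, best first, with "conf" (0 to 1); they miss things now and then, are a little off and sometimes report something else, mostly with a low value. They report only what shows in the picture. A call takes as long as a camera call. They do not tell look-alikes from the thing itself.
- vision.trace(query, camera): "pixels" (420x560 bool, what is visible of it) and "position" ([row, column] in pixels, amid what is visible of it).
The state is a dict: "time": time; "qpos": joint angles; "dq": joint speeds; "joint_torque": joint torques, N m; "eef_pos": TCP position; "tool_rot": TCP orientation; "force": force on the tool from outside, world axes, zero at the start; "ft_torque": the same for the moment, N m; "gripper_width": finger opening in m.
Only numpy, scipy, OpenCV 4.12 (cv2) and the standard library are available. Lean on these libraries where they do the work, as an engineer would, in place of code of your own. Each camera call takes 0.05 s, during which the arm holds its last target.

### The job

With a fingertip against the tabs on its edge, flick the door chime's tune wheel clockwise, seen from above, click by click, until the blue tab has clicked in at the red pointer; do not click past it. Then, with the wheel left there, press the chrome bell button on the turntable right down to try the tune and let it go. Pick nothing up, leave the bell where it lies, and leave the coin cup, the nazar bead and the amber bangles undisturbed.

Things in the scene. Friction and masses are not known exactly. Their poses are not given: they have to be found in the camera images.
- chime: door chime fixed to the ledge. Origin on the ledge under the wheel's upright axis; +x points to the red pointer, z up. Grey base plate 165 x 170 mm (x, y), 20 mm high, centred on the origin; beyond it a white block with a black grille, x from 82 to 132 mm, 170 mm wide, 44 mm high
- wheel_hub (a point): centre of the tune wheel's top, on its axis, 40 mm above the ledge. Black disc of radius 32 mm, 26 to 40 mm above the ledge, with six radial tabs 60 degrees apart, 6 mm thick, reaching 70 mm from the axis, 26 to 46 mm above the ledge (6 mm of air under them). Tab tops and dots, counter-clockwise from above: blue, yellow, white, green, orange, red
- wheel (a joint): tune wheel in rad, growing clockwise seen from above; 0: blue tab at the pointer. Clicks every 1.047 (60 degrees): at rest one tab points at the pointer, one directly away. Starts 1 to 3 clicks short of blue. About 3 N at a tab starts it; past half a click it snaps on to the next by itself and stays, before that it springs back. No stops, turns both ways
- blue_tab (a point): top of the blue tab of the wheel, 58 mm from the axis, 46 mm above the ledge
- pointer (a point): tip of the flat red pointer on the white block's edge, 84 mm from the wheel's axis, 45 mm above the ledge
- turntable: fixed foot of the turntable, origin on the ledge at the turntable's axis; it carries a round light-grey plate of radius 130 mm that can turn with some friction and whose top is 22 mm above the ledge. The bell and the four bystanders lie loose on it
- bell: loose chrome doorbell button, 140 g; origin at the centre of its underside. Round housing of radius 29 mm, 14 mm high, with a round chrome cap of radius 16 mm in the middle, standing 10 mm proud of it
- bell_top (a point): centre of the top of the bell's cap, 24 mm above the underside of the bell (46 mm above the ledge)
- bell_cap (a joint): how far the bell's cap is pressed down, in m: 0 released, 0.006 right down. It springs back; moving it takes 1.8 N at first and 3.9 N right down
- coin_cup: bystander: closed stainless coin cup with a lid, radius 33 mm, 62 mm high, origin under its centre
- nazar: bystander: blue glass nazar bead, a disc of radius 17 mm, 9 mm high, with white, light blue and black circles; origin under its centre
- bangle_a: bystander: rigid moulded amber resin bangle of beads, lying flat, outer radius 32 mm, 14 mm high; origin under its centre
- bangle_b: bystander: second amber bangle, the same
Not all that is in view belongs to the job. There is more than one size of the bell; the job needs the largest.

How it is judged:
By the outcome, as a careful person would: the job done as asked, in the order asked, and still so for the second after the job is handed in, with the robot touching nothing.
It also fails if it takes over 64 s, if anything falls off the work surface, if the arm or the gripper's body presses on something with over 40 N, if the wrist force passes 120 N, or if a joint passes its speed limit or range.

## Working session

There is one attempt and no reset: what is moved stays moved. The work goes in short steps, Python scripts to look and compute and a tool call to move; the robot and the scene stay as the last step left them, time stands still between calls to the robot, and variables do not carry over. Pictures are saved under pics/ and viewed, and the job is handed in when it is done.

Besides the shell and the picture viewer there is one more tool, called after "Request:" as name(argument=value, ...), one argument or row to a line, values as JSON. servo_tool: Moves the arm, as the interface text tells. Its arguments: {"type":"object","properties":{"moves":{"type":"string"},"grip_force":{"type":"number"}},"required":["moves"]}

```bash
ls; mkdir -p pics; cat > h.py <<'E'
import numpy as np, cv2
from workcell import arm, vision
def save(n,f,crop=None,s=1):
    im=f["frame"][:,:,::-1]
    if crop: r0,r1,c0,c1=crop; im=im[r0:r1,c0:c1]
    if s!=1: im=cv2.resize(im,None,fx=s,fy=s,interpolation=cv2.INTER_CUBIC)
    cv2.imwrite("pics/"+n,im)
def ray(f,uv):
    R=cv2.Rodrigues(np.array(f["rvec"],float))[0]; t=np.array(f["tvec"],float).ravel()
    K=np.array(f["K"]); d=R.T@np.linalg.inv(K)@np.array([uv[0],uv[1],1.]); return -R.T@t,d
def at_z(f,uv,z):
    o,d=ray(f,uv); return o+d*(z-o[2])/d[2]
def proj(f,p):
    return cv2.projectPoints(np.array(p,float).reshape(-1,1,3),np.array(f["rvec"],float),np.array(f["tvec"],float),np.array(f["K"],float),None)[0].reshape(-1,2)
E
python3 - <<'E'
from h import *
for n in ["scene","top"]:
    f=vision.grab_frame(n); save(n+"0.png",f,s=1.4)
    o,_=ray(f,(280,210)); print(n,o)
    for q in ["chime","wheel_hub","blue_tab","bell","turntable","coin_cup","nazar","bangle_a"]:
        print(q,[(np.round(d["position"],1).tolist(),round(d["conf"],2)) for d in vision.trace(q,n)])
s=arm.get_obs(); print(s["time"],s["eef_pos"],s["tool_rot"],s["gripper_width"],arm.grip_depth)
E
```

```text
pics
scene [ 0.77289509 -0.53387833  0.49233567]
chime [([218.1, 359.7], 0.56)]
wheel_hub [([221.4, 359.8], 0.92)]
blue_tab [([206.3, 348.1], 0.89)]
bell [([298.4, 219.9], 0.7), ([299.2, 104.6], 0.67), ([352.3, 197.0], 0.64), ([243.9, 282.5], 0.63), ([291.8, 219.1], 0.33)]
turntable [([206.6, 346.7], 0.67), ([339.2, 232.5], 0.57), ([218.3, 359.7], 0.46)]
coin_cup [([343.9, 266.3], 0.79)]
nazar [([217.3, 356.6], 0.66), ([327.8, 236.6], 0.61)]
bangle_a [([338.2, 187.4], 0.96), ([310.4, 287.8], 0.91)]
top [0.34598853 0.02258924 0.94469234]
chime [([166.2, 207.9], 0.66)]
wheel_hub [([164.9, 204.4], 0.65), ([170.2, 203.7], 0.32)]
blue_tab [([172.0, 205.6], 0.96)]
bell [([208.8, 364.4], 0.97), ([204.0, 271.9], 0.7), ([161.5, 208.7], 0.7), ([282.0, 401.3], 0.54)]
turntable [([188.3, 371.0], 0.92)]
coin_cup [([147.8, 392.7], 0.87)]
nazar [([174.8, 377.9], 0.66), ([170.9, 204.9], 0.57)]
bangle_a [([200.4, 411.9], 0.88), ([159.8, 340.9], 0.85), ([207.5, 365.7], 0.3)]
0.9 [0.1698073  0.54931362 0.20205066] [[-9.55385525e-01  2.95361635e-01 -5.57745413e-05]
 [ 2.95361640e-01  9.55385516e-01 -1.35643043e-04]
 [ 1.32224380e-05 -1.46065060e-04 -9.99999989e-01]] 0.08547265648203359 -0.0187
```

View pics/scene0.png

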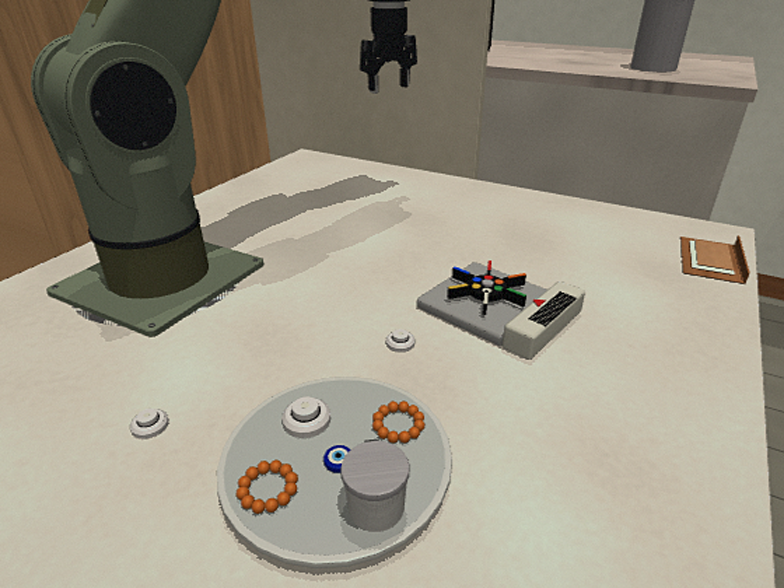

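View pics/top0.png

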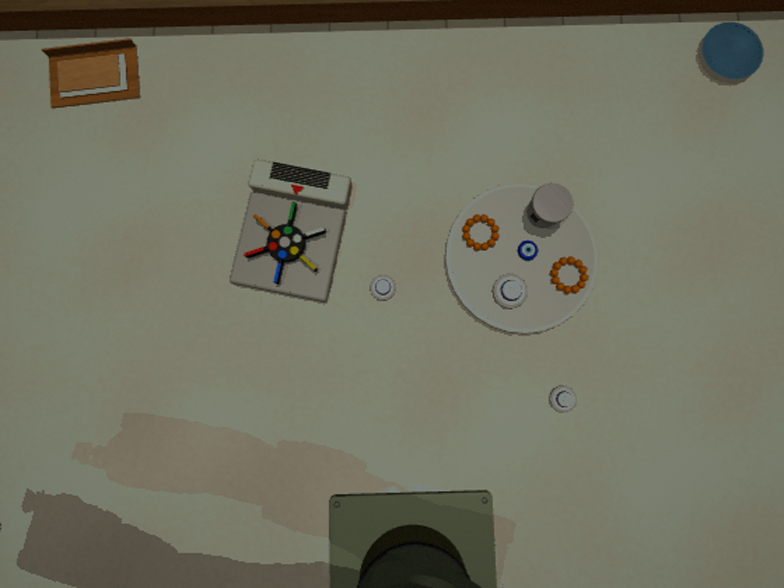

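Top view (1.4x picture): the wheel is at (287,241), the green tab points at the red pointer (297,189), and blue is directly opposite. That makes it 3 clicks clockwise. There are three bell candidates: (510,291) on the turntable, (383,287) and (563,399) on the ledge. The turntable one looks largest; I'll confirm that in a crop.

```bash
python3 - <<'E'
from h import *
import pickle
F={n:vision.grab_frame(n) for n in ["top","scene"]}
pickle.dump(F,open("F.pkl","wb"))
f=F["top"]
a=cv2.resize(f["frame"][105,:][:0] if 0 else f["frame"][105:225,155:275],None,fx=4,fy=4,interpolation=cv2.INTER_CUBIC)
save("c_chime.png",f,(105,225,155,275),5)
save("c_bell.png",f,(120,300,260,430),3.3)
save("c_scene.png",F["scene"],(170,270,280,430),5)
# segment masks of wheel colours in both
for n,f in F.items():
    hsv=cv2.cvtColor(f["frame"],cv2.COLOR_RGB2HSV)
    print(n,f["K"][0][0])
    for d in vision.trace("bell",n)[:4]:
        m=d["pixels"]; r,c=np.where(m); print(d["position"],d["conf"],m.sum(),r.min(),r.max(),c.min(),c.max())
E
```

```text
top 396.31911740857385
[281.1, 398.8] 0.85 321 276 294 391 411
[207.6, 363.4] 0.82 488 196 219 352 376
[206.1, 272.5] 0.61 272 196 214 265 282
scene 383.374268629404
[244.5, 282.3] 0.77 267 235 251 275 295
[297.0, 220.2] 0.72 804 283 312 201 235
[300.6, 103.3] 0.58 463 292 313 93 120
```

View pics/c_chime.png

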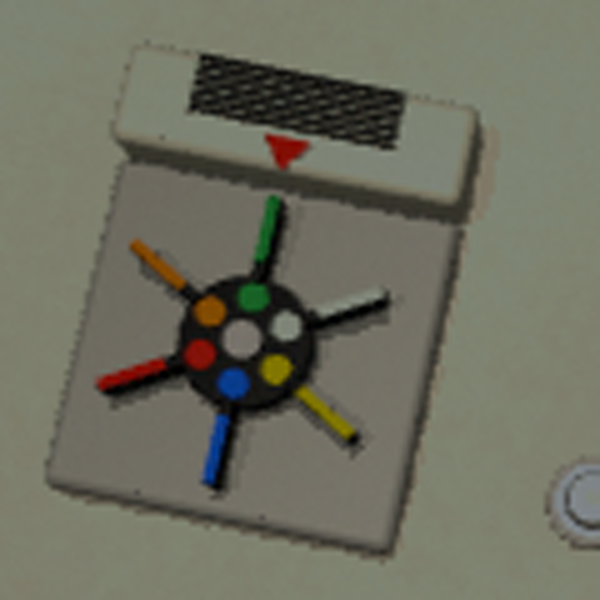

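View pics/c_bell.png

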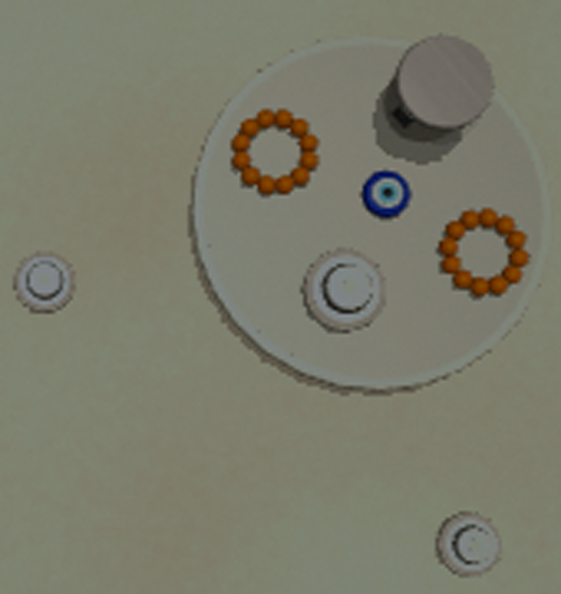

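View pics/c_scene.png

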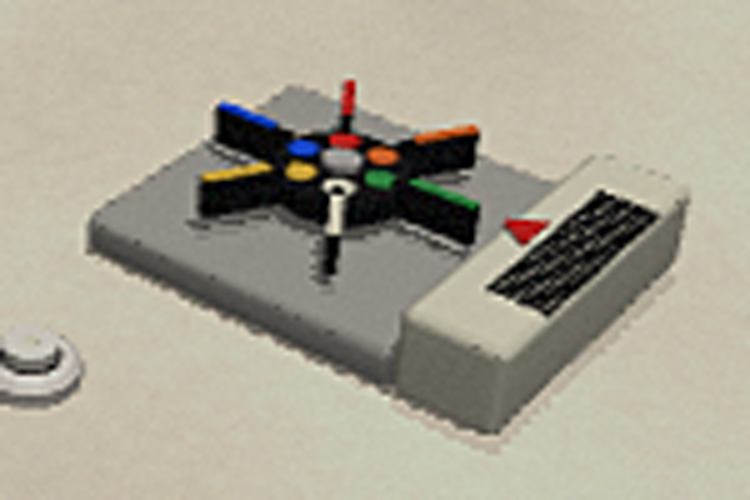

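Crop confirms that the bell on the turntable is largest: radius about 40 px against 31 px for the two on the ledge, at crop (345,290). Now I'll triangulate.

```bash
python3 - <<'E'
from h import *
import pickle
F=pickle.load(open("F.pkl","rb"))
def tri(a,b):
    o1,d1=ray(F["top"],a);o2,d2=ray(F["scene"],b);d1/=np.linalg.norm(d1);d2/=np.linalg.norm(d2)
    A=np.array([d1,-d2]).T; s=np.linalg.lstsq(A,o2-o1,rcond=None)[0]
    p,q=o1+s[0]*d1,o2+s[1]*d2; return (p+q)/2,np.linalg.norm(p-q)
for n,a,b,z in [("hub",(203,172.4),(348.2,201.6),.04),("ptr",(211.2,138.6),(380.6,213.6),.045),("bell",(365.7,207.2),(218.2,289),.046)]:
    p,e=tri(a,b); print(n,p.round(4),round(e,4),"topz",at_z(F["top"],a,z).round(4),"scenez",at_z(F["scene"],b,z).round(4))
hub=at_z(F["top"],(203,172.4),.04)
# plate centre by trace of others
for q,z in [("nazar",.031),("coin_cup",.084),("bangle_a",.03),("turntable",.022)]:
    for d in vision.trace(q,"top")[:2]:
        print(q,round(d["conf"],2),at_z(F["top"],d["position"][::-1],z).round(3))
E
```

```text
hub [0.5475 0.1966 0.0423] 0.0002 topz [0.5479 0.197  0.04  ] scenez [0.5465 0.2004 0.04  ]
ptr [0.6276 0.177  0.0451] 0.0011 topz [0.6272 0.1768 0.045 ] scenez [0.628  0.1777 0.045 ]
bell [ 0.4564 -0.1754  0.0447] 0.0024 topz [ 0.4553 -0.1759  0.046 ] scenez [ 0.4583 -0.1757  0.046 ]
nazar 0.65 [ 0.529 -0.209  0.031]
coin_cup 0.87 [ 0.589 -0.235  0.084]
bangle_a 0.89 [ 0.489 -0.257  0.03 ]
bangle_a 0.67 [ 0.567 -0.109  0.03 ]
turntable 0.98 [ 0.503 -0.193  0.022]
```

Request:
servo_tool(
  moves="0.65 -0.57 -0.15 0 0 0.5 0;0.65 -0.57 -0.15 0 0 0.5 0;0.65 -0.57 -0.15 0 0 0.5 0;0.65 -0.57 -0.15 0 0 0.5 0;0.65 -0.57 -0.15 0 0 0.5 0;0.65 -0.57 -0.15 0 0 0.5 0;0.65 -0.57 -0.15 0 0 0.5 0;0.65 -0.57 -0.15 0 0 0.5 0;0.65 -0.57 -0.15 0 0 0.5 0;0.4 -0.4 -0.1 0 0 0.5 0;0 0 0 0 0 0 0",
  grip_force=30,
)

```text
time: 2.68
eef_pos: [0.491, 0.2629, 0.1273]
tool_rot: [[-0.978, 0.207, 0.001], [0.207, 0.978, 0.002], [-0.0, 0.002, -1.0]]
force: [-0.9, 1.2, -0.9]
gripper_width: 0.0001
```

Request:
servo_tool(
  moves="0.1 0 -0.7 0 0 0 0;0.06 0 -0.6 0 0 0 0;0 0 0 0 0 0 0",
)

```text
time: 3.05
eef_pos: [0.4983, 0.2649, 0.0617]
tool_rot: [[-0.979, 0.206, 0.001], [0.206, 0.979, 0.004], [-0.001, 0.004, -1.0]]
force: [0.1, -0.7, 0.1]
gripper_width: -0.0001
```

```bash
python3 - <<'E'
from h import *
s=arm.get_obs();print(s["eef_pos"],s["force"])
f=vision.grab_frame("scene"); save("s1.png",f,(130,270,270,430),5)
f=vision.grab_frame("top"); save("t1.png",f,(105,225,155,275),5)
print(proj(f,[s["eef_pos"]]))
E
```

```text
[0.49828457 0.26492419 0.06165004] [ 0.08843636 -0.67724124  0.1267257 ]
[[171.10035779 192.67177688]]
```

View pics/s1.png

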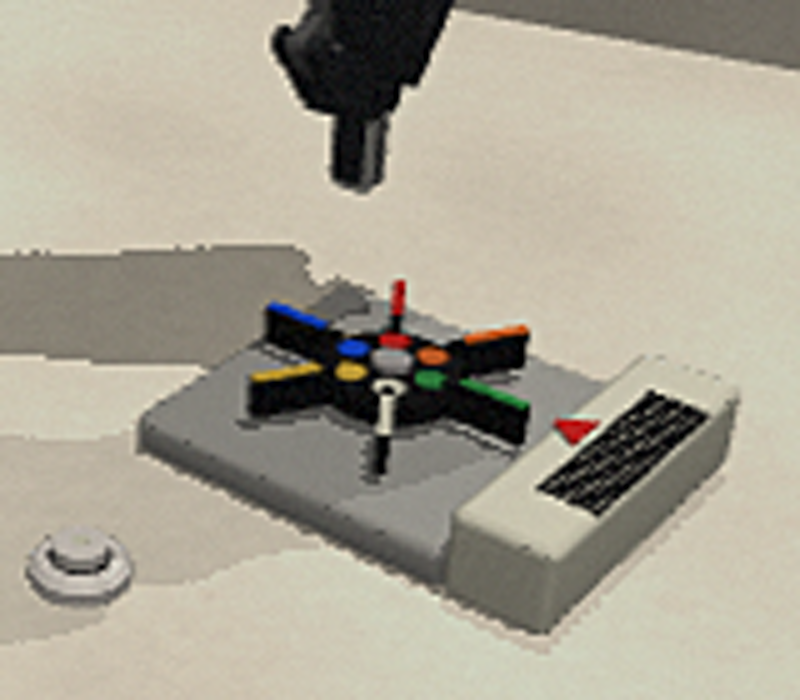

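View pics/t1.png

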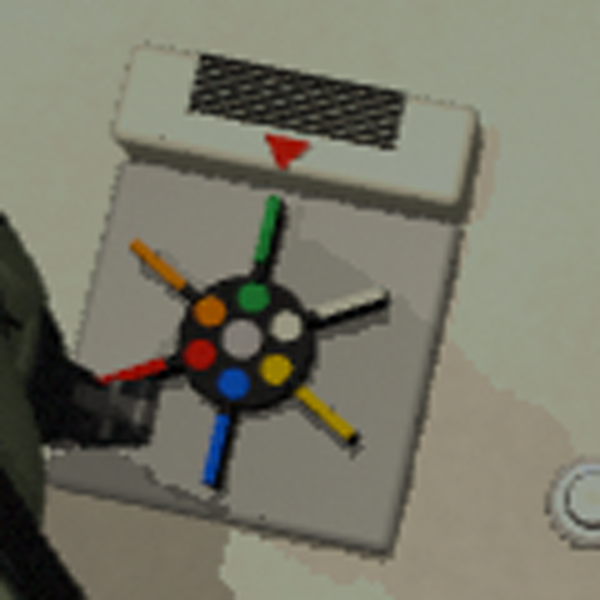

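```bash
python3 - <<'E'
from h import *
import pickle
F=pickle.load(open("F.pkl","rb"))
p=np.array([0.4983,0.2649,0.0617])
for n in F: print(n,proj(F[n],[p]), ray(F[n],(280,210))[0])
def tri(a,b):
    o1,d1=ray(F["top"],a);o2,d2=ray(F["scene"],b);d1/=np.linalg.norm(d1);d2/=np.linalg.norm(d2)
    A=np.array([d1,-d2]).T; s=np.linalg.lstsq(A,o2-o1,rcond=None)[0]
    p,q=o1+s[0]*d1,o2+s[1]*d2; return (p+q)/2,np.linalg.norm(p-q)
print(tri((155+125/5,105+425/5),(270+355/5,130+183/5)))
f=vision.grab_frame("wrist"); save("w1.png",f,s=1.4)
E
```

```text
top [[171.10510872 192.66114991]] [0.34598853 0.02258924 0.94469234]
scene [[339.46660985 177.17149912]] [ 0.77289509 -0.53387833  0.49233567]
(array([0.50260188, 0.23809023, 0.10096734]), np.float64(0.012646127679054731))
```

View pics/w1.png

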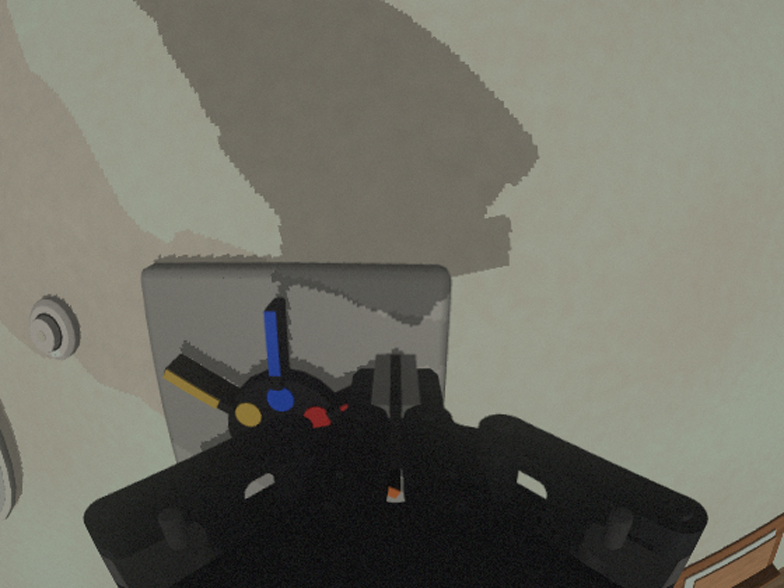

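```bash
python3 - <<'E'
from h import *
f=vision.grab_frame("wrist")
R=cv2.Rodrigues(np.array(f["rvec"],float))[0]; t=np.array(f["tvec"],float).ravel();K=np.array(f["K"])
s=arm.get_obs();p=s["eef_pos"];T=np.array(s["tool_rot"])
def pw(P):
    return cv2.fisheye.projectPoints(np.array(P,float).reshape(-1,1,3),np.array(f["rvec"],float),t,K,np.zeros(4))[0].reshape(-1,2)
print("cam",-R.T@t,p)
for dz in [-.06,-.04,-.03,-.02,-.01,0]:
    q=p+T[:,2]*dz; print(dz,pw([q])*1.4)
print("hub",pw([[.547,.198,.04]])*1.4,"bluetab",pw([[.547-.968*.058,.198+.249*.058,.046]])*1.4)
g=vision.grab_frame("scene"); save("s2.png",g,(0,200,250,450),4)
for dz in [-.06,-.04,-.03,-.02,-.01,0]:
    print(dz,(proj(g,[p+T[:,2]*dz])-[250,0])*4)
E
```

```text
cam [0.42893605 0.27932107 0.23593648] [0.49963984 0.26519062 0.06405613]
-0.06 [[393.61533729 423.14381101]]
-0.04 [[393.70857495 390.55486956]]
-0.03 [[393.74855041 376.9453178 ]]
-0.02 [[393.78479059 364.78242136]]
-0.01 [[393.81774043 353.86205003]]
0 [[393.84778833 344.01389957]]
hub [[286.304562   431.54160005]] bluetab [[276.7835999  332.72800061]]
-0.06 [[367.73981017 614.51552086]]
-0.04 [[365.23889458 645.56131773]]
-0.03 [[364.01027292 660.81314737]]
-0.02 [[362.7958717  675.88844773]]
-0.01 [[361.59544545 690.79026598]]
0 [[360.40875433 705.52157955]]
```

View pics/s2.png

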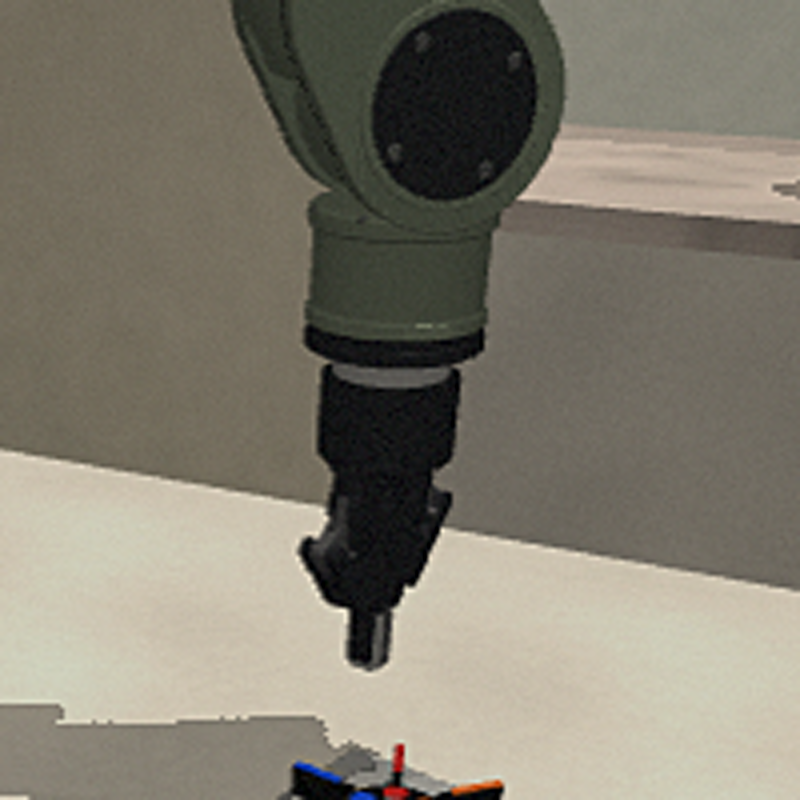

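Request:
servo_tool(
  moves="0 -0.04 -0.3 0 0 0 0;0 0 -0.25 0 0 0 0;0 0 0 0 0 0 0",
)

```text
time: 3.68
eef_pos: [0.4998, 0.2631, 0.0353]
tool_rot: [[-0.978, 0.206, 0.006], [0.206, 0.978, 0.006], [-0.005, 0.007, -1.0]]
force: [-0.4, -0.8, -0.4]
gripper_width: 0.0
```

```bash
cat >> h.py <<'E'
def look(n,crop=(130,270,270,430),k=5):
    s=arm.get_obs();p=s["eef_pos"];T=np.array(s["tool_rot"])
    g=vision.grab_frame("scene"); save(n,g,crop,k)
    for dz in [-.03,-.02,-.01,0]: print(dz,((proj(g,[p+T[:,2]*dz])-[crop[2],crop[0]])*k).round(0).tolist())
    s=arm.get_obs(); print(s["time"],s["eef_pos"].round(4),np.round(s["force"],1))
    return g
E
python3 - <<'E'
from h import *
look("s3.png")
E
```

```text
-0.03 [[349.0, 232.0]]
-0.02 [[348.0, 250.0]]
-0.01 [[346.0, 268.0]]
0 [[345.0, 286.0]]
3.725 [0.5    0.2631 0.0358] [-0.6 -0.1 -0.4]
```

View pics/s3.png

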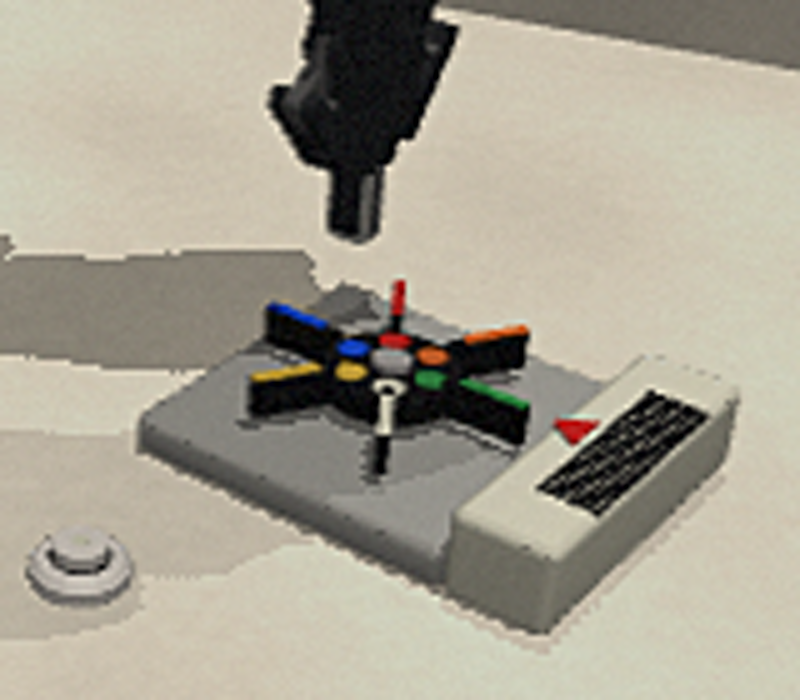

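Request:
servo_tool(
  moves="0 0 -0.1 0 0 0 0;0 0 -0.1 0 0 0 0;0 0 -0.05 0 0 0 0;0 0 0 0 0 0 0",
)

```text
time: 4.22
eef_pos: [0.5002, 0.2633, 0.0227]
tool_rot: [[-0.978, 0.207, 0.007], [0.207, 0.978, 0.006], [-0.005, 0.008, -1.0]]
force: [0.7, 0.9, 0.1]
gripper_width: -0.0
```

```bash

python3 - <<'E'
from h import *
look("s4.png")
E
```

```text
-0.03 [[348.0, 255.0]]
-0.02 [[346.0, 272.0]]
-0.01 [[345.0, 290.0]]
0 [[344.0, 308.0]]
4.275 [0.5002 0.2633 0.0228] [-0.3 -0.2 -0. ]
```

View pics/s4.png

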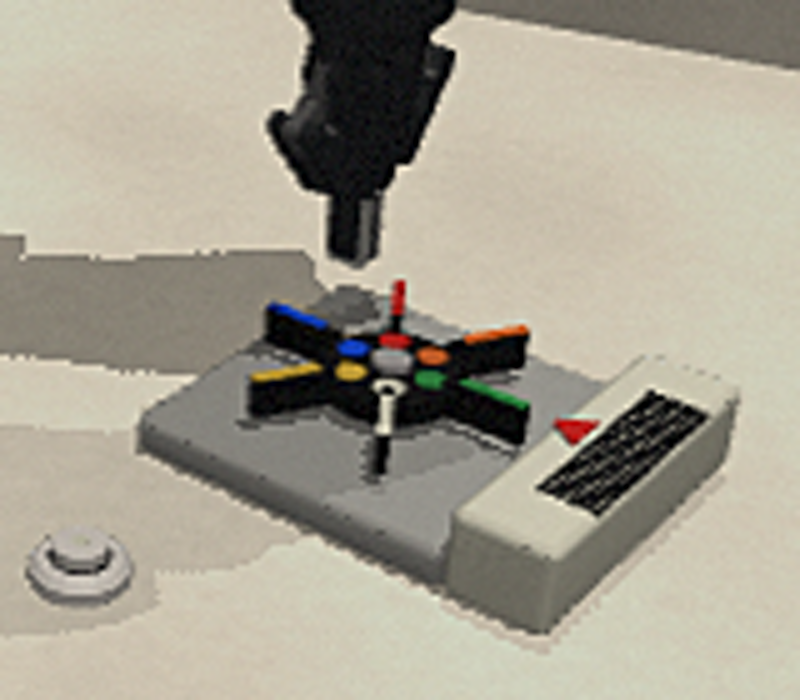

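Request:
servo_tool(
  moves="0 0 -0.08 0 0 0 0;0 0 -0.08 0 0 0 0;0 0 0 0 0 0 0",
)

```text
time: 4.65
eef_pos: [0.5003, 0.2633, 0.0144]
tool_rot: [[-0.978, 0.206, 0.007], [0.207, 0.978, 0.007], [-0.006, 0.008, -1.0]]
force: [-0.1, -0.1, -0.7]
gripper_width: 0.0
```

```bash

python3 - <<'E'
from h import *
look("s5.png")
s=arm.get_obs();p=s["eef_pos"];T=np.array(s["tool_rot"])
f=vision.grab_frame("wrist"); save("w5.png",f,s=1.4)
for dz in [-.03,-.025,-.02,-.01,0]:
    q=[p+T[:,2]*dz,p+T[:,2]*dz+T[:,0]*.011]
    print(dz,(1.4*cv2.fisheye.projectPoints(np.array(q).reshape(-1,1,3),np.array(f["rvec"],float),np.array(f["tvec"],float),np.array(f["K"]),np.zeros(4))[0].reshape(-1,2)).round().tolist())
E
```

```text
-0.03 [[347.0, 269.0]]
-0.02 [[345.0, 287.0]]
-0.01 [[344.0, 305.0]]
0 [[343.0, 322.0]]
4.7 [0.5004 0.2634 0.0146] [-0.9 -0.5  0.3]
-0.03 [[394.0, 377.0], [394.0, 348.0]]
-0.025 [[394.0, 370.0], [394.0, 342.0]]
-0.02 [[394.0, 364.0], [394.0, 337.0]]
-0.01 [[394.0, 353.0], [394.0, 327.0]]
0 [[394.0, 344.0], [394.0, 318.0]]
```

View pics/s5.png

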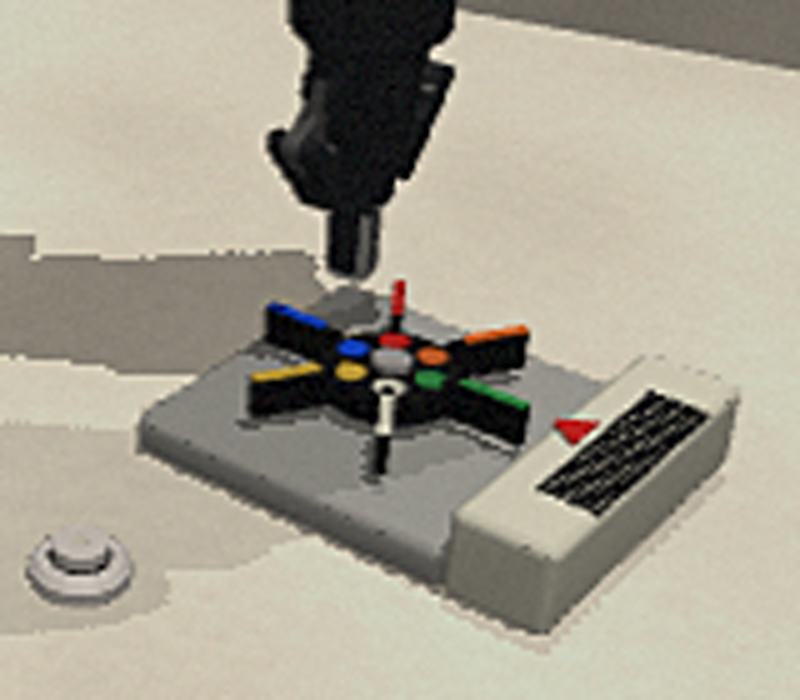

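View pics/w5.png

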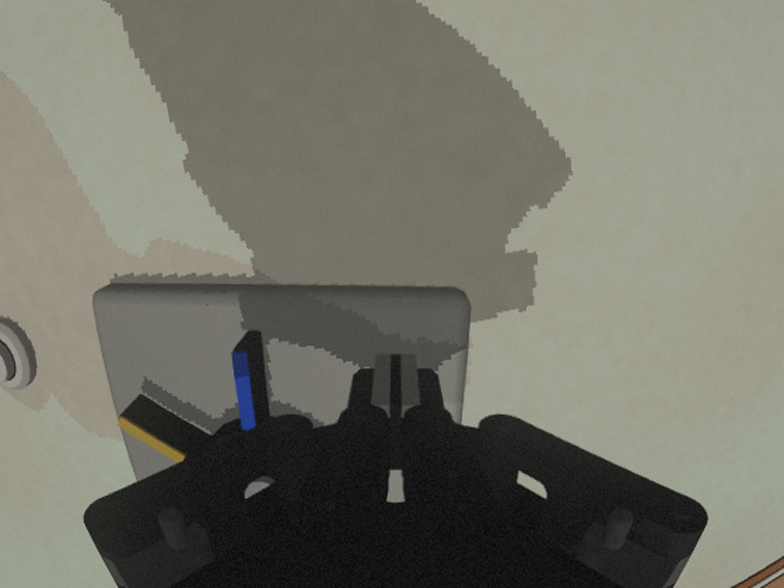

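Request:
servo_tool(
  moves="0 0 -0.1 0 0 0 0;0 0 -0.06 0 0 0 0;0 0 0 0 0 0 0",
)

```text
time: 5.12
eef_pos: [0.5004, 0.2635, 0.0062]
tool_rot: [[-0.978, 0.206, 0.008], [0.207, 0.978, 0.007], [-0.006, 0.008, -1.0]]
force: [-0.5, 0.7, 0.8]
gripper_width: 0.0002
```

```bash

python3 - <<'E'
from h import *
look("s6.png")
E
```

```text
-0.03 [[346.0, 284.0]]
-0.02 [[344.0, 302.0]]
-0.01 [[343.0, 319.0]]
0 [[342.0, 337.0]]
5.175 [0.5005 0.2634 0.0063] [-0.9 -0.2 -0.3]
```

View pics/s6.png

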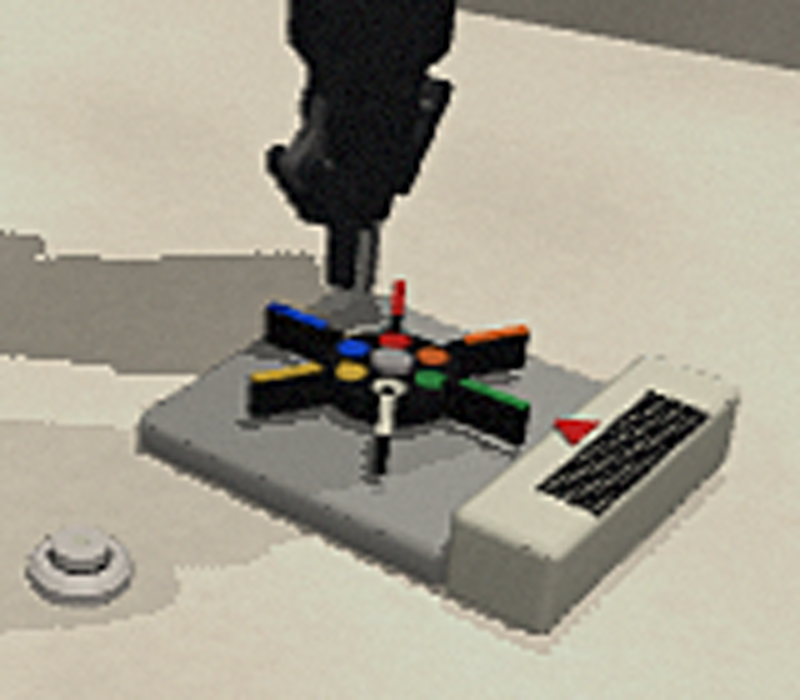

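Request:
servo_tool(
  moves="0.15 -0.02 -0.02 0 0 0 0;0.15 0 0 0 0 0 0;0.15 0 0 0 0 0 0;0.15 0 0 0 0 0 0",
)

```text
time: 5.68
eef_pos: [0.5316, 0.2641, 0.0055]
tool_rot: [[-0.979, 0.205, 0.007], [0.205, 0.979, 0.009], [-0.005, 0.01, -1.0]]
force: [-1.1, 2.0, 0.0]
gripper_width: 0.0001
```

```bash

python3 - <<'E'
from h import *
look("s7.png")
E
```

```text
-0.03 [[406.0, 300.0]]
-0.02 [[404.0, 317.0]]
-0.01 [[403.0, 335.0]]
0 [[401.0, 352.0]]
5.725 [0.5326 0.2637 0.0055] [-1.5  0.4  0.3]
```

View pics/s7.png

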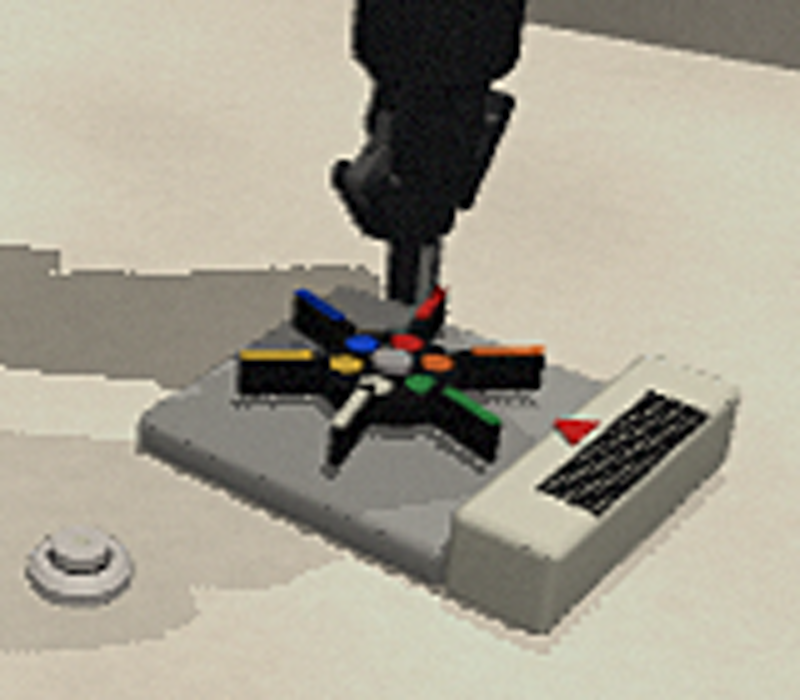

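Request:
servo_tool(
  moves="0.12 -0.02 0 0 0 0 0;0.12 0 0 0 0 0 0;0.08 0 0 0 0 0 0",
)

```text
time: 6.1
eef_pos: [0.5499, 0.2619, 0.0054]
tool_rot: [[-0.978, 0.206, 0.007], [0.206, 0.978, 0.008], [-0.006, 0.009, -1.0]]
force: [-0.3, -0.1, 0.3]
gripper_width: -0.0003
```

```bash

python3 - <<'E'
from h import *
look("s8.png")
E
```

```text
-0.03 [[440.0, 310.0]]
-0.02 [[439.0, 328.0]]
-0.01 [[437.0, 346.0]]
0 [[435.0, 363.0]]
6.15 [0.5504 0.2618 0.0054] [ 0.8 -0.6  0.5]
```

View pics/s8.png

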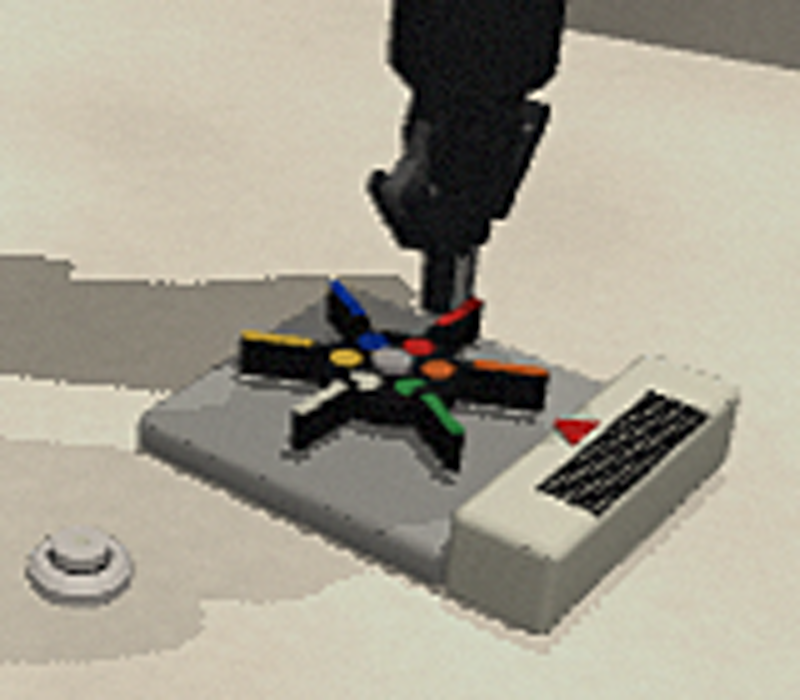

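Request:
servo_tool(
  moves="0.06 0 0 0 0 0 0;0.06 0 0 0 0 0 0;0 0 0 0 0 0 0",
)

```text
time: 6.52
eef_pos: [0.5569, 0.2617, 0.0055]
tool_rot: [[-0.978, 0.207, 0.008], [0.207, 0.978, 0.008], [-0.006, 0.01, -1.0]]
force: [-0.2, -0.4, -0.4]
gripper_width: -0.0002
```

```bash

python3 - <<'E'
from h import *
look("s9.png")
E
```

```text
-0.03 [[454.0, 314.0]]
-0.02 [[452.0, 332.0]]
-0.01 [[450.0, 349.0]]
0 [[448.0, 367.0]]
6.575 [0.5567 0.2617 0.0055] [0.2 0.2 0.4]
```

View pics/s9.png

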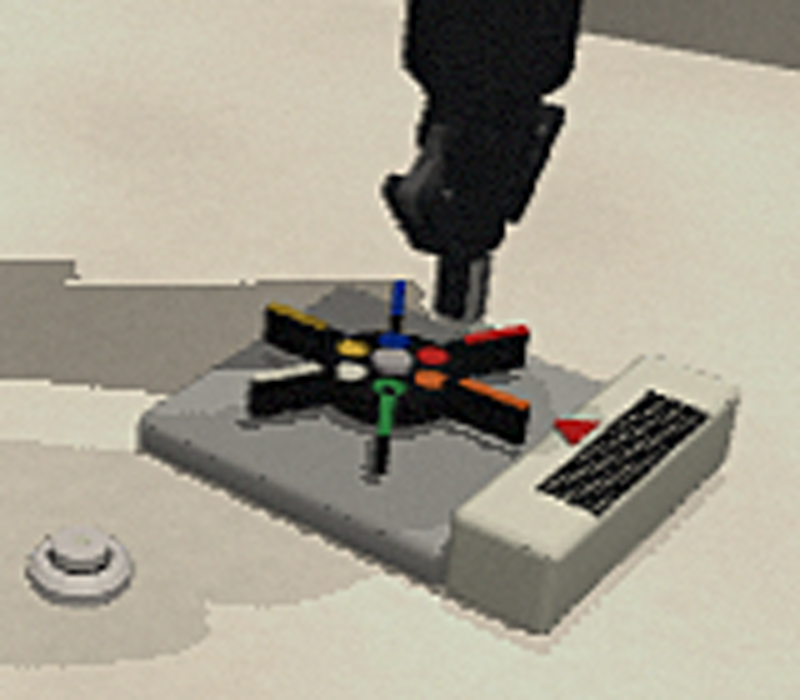

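Request:
servo_tool(
  moves="0 0 0.4 0 0 0 0;0 0 0.4 0 0 0 0;0 0 0.1 0 0 0 0;-0.4 0 0 0 0 0 0;-0.4 0 0 0 0 0 0;-0.35 0 0 0 0 0 0;0 0 0 0 0 0 0",
)

```text
time: 7.45
eef_pos: [0.4979, 0.2621, 0.056]
tool_rot: [[-0.978, 0.206, 0.01], [0.206, 0.978, 0.009], [-0.008, 0.011, -1.0]]
force: [-0.2, 0.3, -1.0]
gripper_width: 0.0002
```

Request:
servo_tool(
  moves="0.04 0 -0.4 0 0 0 0;0 0 -0.4 0 0 0 0;0 0 -0.18 0 0 0 0;0.15 0 0 0 0 0 0;0.15 0 0 0 0 0 0;0.15 0 0 0 0 0 0;0.15 0 0 0 0 0 0;0.12 0 0 0 0 0 0;0.12 0 0 0 0 0 0;0.08 0 0 0 0 0 0;0.06 0 0 0 0 0 0;0.06 0 0 0 0 0 0;0 0 0 0 0 0 0",
)

```text
time: 9.07
eef_pos: [0.5594, 0.2629, 0.0089]
tool_rot: [[-0.978, 0.207, 0.015], [0.208, 0.978, 0.012], [-0.012, 0.015, -1.0]]
force: [0.1, -0.1, -0.3]
gripper_width: -0.0001
```

```bash

python3 - <<'E'
from h import *
look("s10.png")
E
```

```text
-0.03 [[460.0, 308.0]]
-0.02 [[458.0, 326.0]]
-0.01 [[457.0, 344.0]]
0 [[455.0, 361.0]]
9.125 [0.5592 0.2629 0.0089] [ 1.2 -0.4 -0.3]
```

View pics/s10.png

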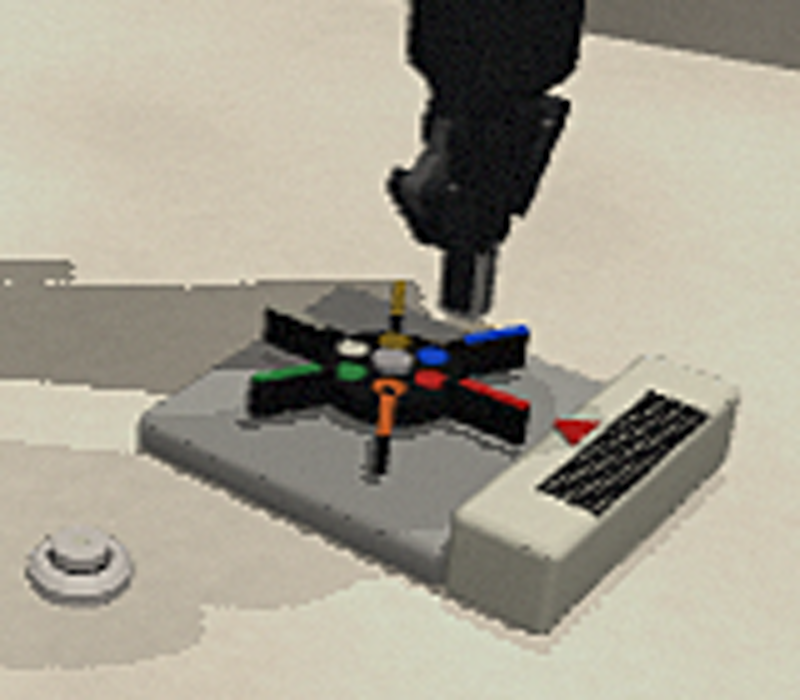

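Two clicks done and red is at the pointer. One more will bring blue in.

Request:
servo_tool(
  moves="0 0 0.4 0 0 0 0;0 0 0.4 0 0 0 0;0 0 0.1 0 0 0 0;-0.4 0 0 0 0 0 0;-0.4 0 0 0 0 0 0;-0.35 0 0 0 0 0 0;0 0 0 0 0 0 0",
)

```text
time: 10.0
eef_pos: [0.5003, 0.2633, 0.0593]
tool_rot: [[-0.978, 0.207, 0.017], [0.207, 0.978, 0.013], [-0.014, 0.017, -1.0]]
force: [0.7, 0.1, 0.4]
gripper_width: 0.0002
```

Request:
servo_tool(
  moves="0 -0.03 -0.4 0 0 0 0;0 0 -0.4 0 0 0 0;0 0 -0.24 0 0 0 0;0.15 0 0 0 0 0 0;0.15 0 0 0 0 0 0;0.15 0 0 0 0 0 0;0.15 0 0 0 0 0 0;0.12 0 0 0 0 0 0;0.12 0 0 0 0 0 0;0.08 0 0 0 0 0 0;0.06 0 0 0 0 0 0;0.05 0 0 0 0 0 0;0 0 0 0 0 0 0",
)

```text
time: 11.62
eef_pos: [0.5592, 0.2625, 0.009]
tool_rot: [[-0.978, 0.208, 0.021], [0.208, 0.978, 0.016], [-0.018, 0.02, -1.0]]
force: [-0.9, -0.5, -0.5]
gripper_width: -0.0001
```

```bash

python3 - <<'E'
from h import *
look("s11.png")
E
```

```text
-0.03 [[459.0, 308.0]]
-0.02 [[458.0, 326.0]]
-0.01 [[456.0, 344.0]]
0 [[454.0, 361.0]]
11.675 [0.5591 0.2625 0.009 ] [ 0.5 -0.3  0.3]
```

View pics/s11.png

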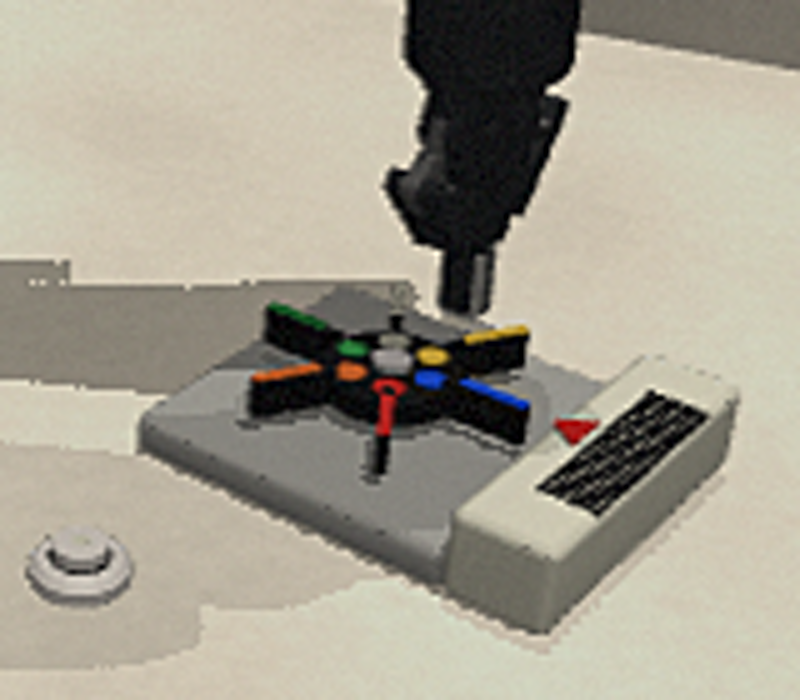

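Three clicks done: blue is at the pointer (crop (495,390), pointer (575,430)). Now to lift clear and travel to the bell.

Request:
servo_tool(
  moves="0 0 0.4 0 0 0 0;0 0 0.6 0 0 0 0;0 0 0.7 -0.4 0.6 0 0;-0.1 -0.3 0.5 -0.4 0.6 0 0;-0.17 -0.7 0 0 0 0 0;-0.17 -0.7 0 0 0 0 0;-0.17 -0.7 0 0 0 0 0;-0.17 -0.7 0 0 0 0 0;-0.17 -0.7 0 0 0 0 0;-0.17 -0.7 0 0 0 0 0;-0.17 -0.7 0 0 0 0 0;-0.17 -0.7 0 0 0 0 0;-0.17 -0.7 0 0 0 0 0;-0.17 -0.7 0 0 0 0 0;-0.17 -0.7 0 0 0 0 0;-0.1 -0.5 0 0 0 0 0;0 0 0 0 0 0 0",
)

```text
time: 13.8
eef_pos: [0.4517, -0.1751, 0.1445]
tool_rot: [[-0.978, 0.206, 0.019], [0.206, 0.979, -0.001], [-0.019, 0.003, -1.0]]
force: [0.1, -0.0, 0.2]
gripper_width: -0.0
```

```bash

python3 - <<'E'
from h import *
s=arm.get_obs()
f=vision.grab_frame("top"); save("t12.png",f,(100,260,160,440),2.8)
w=vision.grab_frame("wrist"); save("w12.png",w,s=1.4)
p=s["eef_pos"];print(p,s["time"]);T=np.array(s["tool_rot"])
q=[p-T[:,2]*.026,[.456,-.1755,.046]]
print((1.4*cv2.fisheye.projectPoints(np.array(q).reshape(-1,1,3),np.array(w["rvec"],float),np.array(w["tvec"],float),np.array(w["K"]),np.zeros(4))[0].reshape(-1,2)).round().tolist())
E
```

```text
[ 0.45170884 -0.17509795  0.14449688] 13.8
[[391.0, 371.0], [392.0, 286.0]]
```

View pics/t12.png

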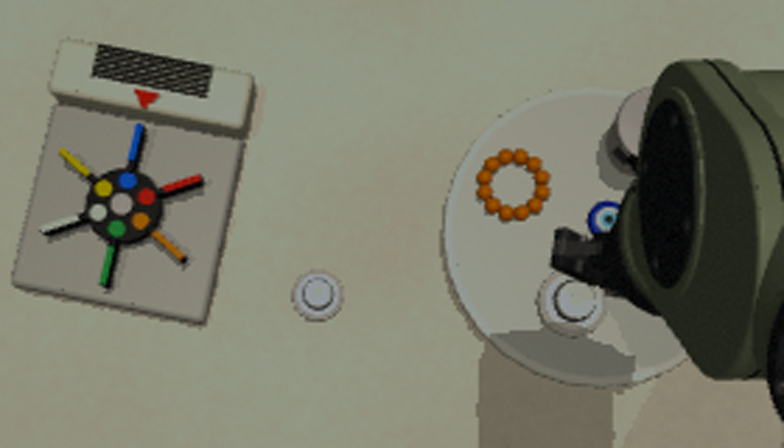

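View pics/w12.png

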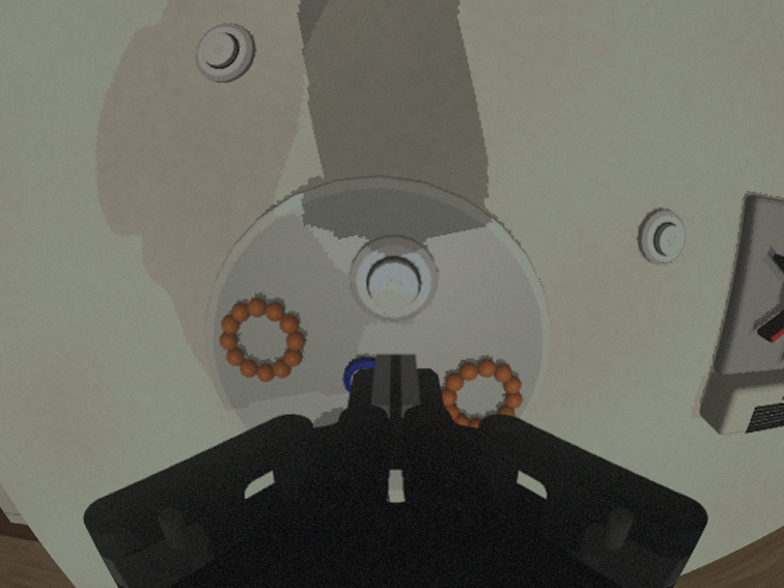

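Request:
servo_tool(
  moves="0.09 0 -0.6 0 1.1 0 0;0 0 -0.6 0 0 0 0;0 0 -0.5 0 0 0 0;0 0 -0.3 0 0 0 0;0 0 0 0 0 0 0",
)

```text
time: 14.52
eef_pos: [0.4596, -0.1676, 0.0441]
tool_rot: [[-0.981, 0.196, 0.003], [0.196, 0.981, 0.0], [-0.003, 0.001, -1.0]]
force: [0.7, 0.8, -0.2]
gripper_width: -0.0002
```

```bash

python3 - <<'E'
from h import *
look("s13.png",(220,360,140,300),5)
print(np.array(arm.get_obs()["tool_rot"])[:,2])
E
```

```text
-0.03 [[401.0, 267.0]]
-0.02 [[404.0, 290.0]]
-0.01 [[406.0, 313.0]]
0 [[409.0, 336.0]]
14.575 [ 0.4599 -0.1678  0.0446] [0.4 0.8 1.1]
[ 4.31833284e-03  1.47602743e-04 -9.99990665e-01]
```

View pics/s13.png

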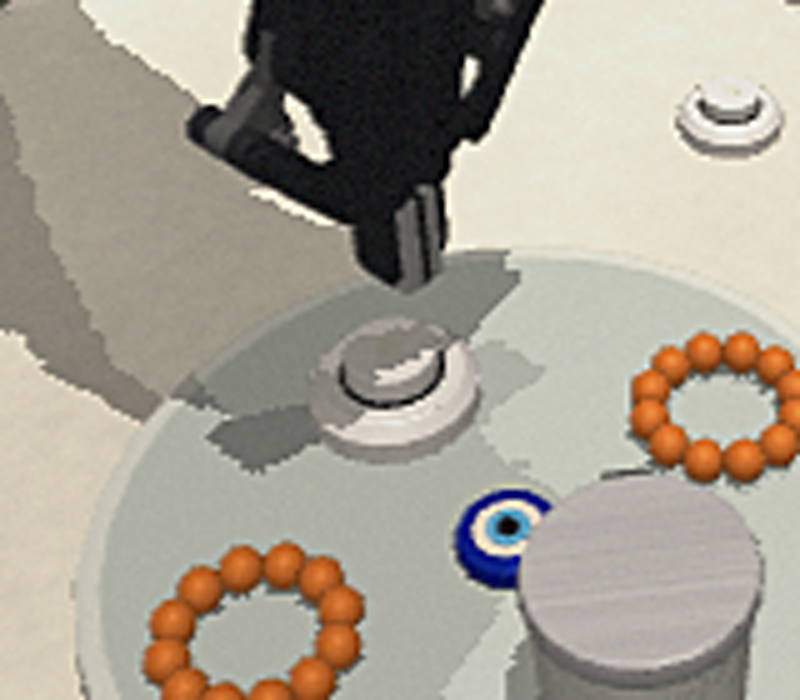

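Request:
servo_tool(
  moves="-0.07 -0.15 0 0 0 0 0;0 0 -0.15 0 0 0 0;0 0 -0.15 0 0 0 0;0 0 0 0 0 0 0",
)

```text
time: 15.08
eef_pos: [0.4569, -0.1759, 0.0303]
tool_rot: [[-0.981, 0.196, 0.007], [0.196, 0.981, -0.001], [-0.007, 0.001, -1.0]]
force: [-0.0, -0.2, 0.6]
gripper_width: -0.0003
```

```bash

python3 - <<'E'
from h import *
look("s14.png",(220,360,140,300),5)
E
```

```text
-0.03 [[383.0, 311.0]]
-0.02 [[386.0, 334.0]]
-0.01 [[389.0, 356.0]]
0 [[391.0, 379.0]]
15.125 [ 0.457  -0.1758  0.0306] [-0.5  0.   0.1]
```

View pics/s14.png

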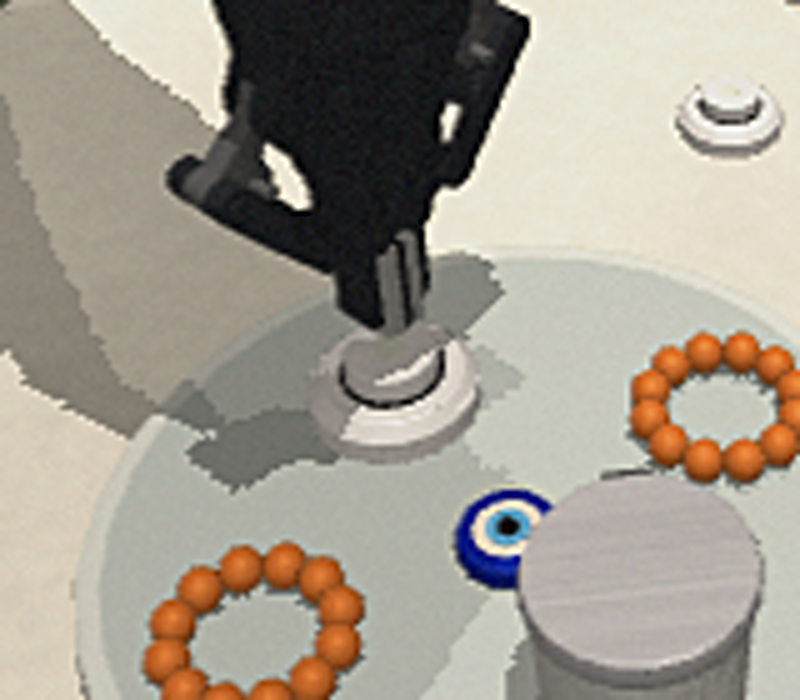

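Request:
servo_tool(
  moves="0 0 -0.1 0 0 0 0;0 0 -0.08 0 0 0 0;0 0 0 0 0 0 0",
)

```text
time: 15.5
eef_pos: [0.4571, -0.1757, 0.021]
tool_rot: [[-0.981, 0.195, 0.007], [0.195, 0.981, -0.001], [-0.007, 0.001, -1.0]]
force: [0.2, -0.1, -0.0]
gripper_width: -0.0002
```

Request:
servo_tool(
  moves="0 0 -0.05 0 0 0 0;0 0 0 0 0 0 0",
)

```text
time: 15.75
eef_pos: [0.4571, -0.1757, 0.0184]
tool_rot: [[-0.981, 0.195, 0.007], [0.195, 0.981, -0.001], [-0.007, 0.001, -1.0]]
force: [-0.2, -0.2, -0.3]
gripper_width: 0.0001
```

Request:
servo_tool(
  moves="0 0 -0.04 0 0 0 0;0 0 0 0 0 0 0",
)

```text
time: 16.0
eef_pos: [0.4573, -0.1758, 0.0164]
tool_rot: [[-0.981, 0.195, 0.007], [0.195, 0.981, -0.001], [-0.007, 0.001, -1.0]]
force: [0.1, -0.1, 2.2]
gripper_width: 0.0
```

Request:
servo_tool(
  moves="0 0 -0.04 0 0 0 0;0 0 0 0 0 0 0",
)

```text
time: 16.25
eef_pos: [0.4573, -0.1758, 0.0144]
tool_rot: [[-0.981, 0.195, 0.007], [0.195, 0.981, -0.001], [-0.007, 0.001, -1.0]]
force: [-0.3, 0.4, 3.5]
gripper_width: -0.0003
```

```bash

python3 - <<'E'
from h import *
look("s15.png",(220,360,140,300),5)
E
```

```text
-0.03 [[388.0, 348.0]]
-0.02 [[391.0, 370.0]]
-0.01 [[394.0, 392.0]]
0 [[397.0, 413.0]]
16.3 [ 0.4573 -0.1758  0.0145] [-0.6  0.6  2.3]
```

View pics/s15.png

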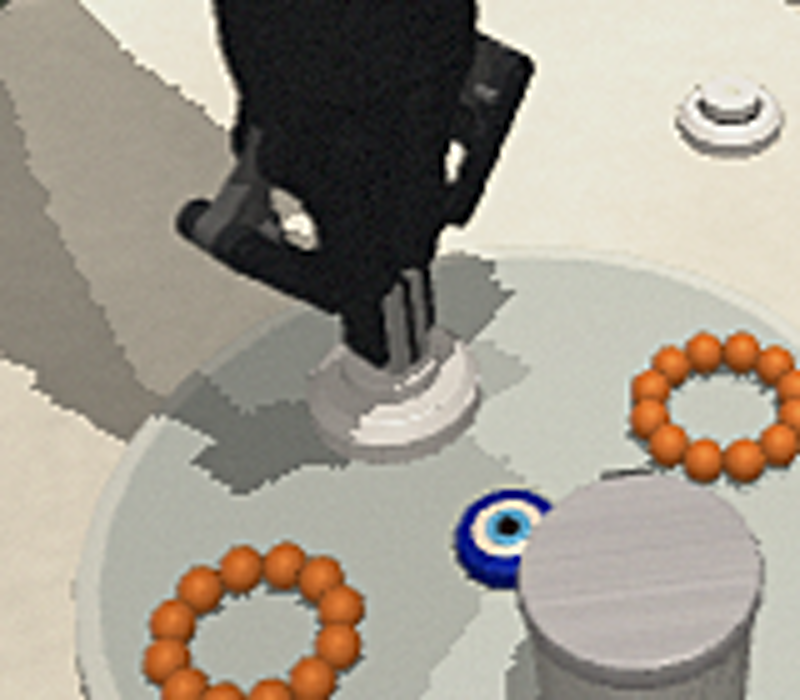

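Request:
servo_tool(
  moves="0 0 -0.04 0 0 0 0;0 0 0 0 0 0 0",
)

```text
time: 16.55
eef_pos: [0.4573, -0.1758, 0.0124]
tool_rot: [[-0.981, 0.195, 0.008], [0.195, 0.981, -0.001], [-0.008, 0.001, -1.0]]
force: [-0.5, 0.8, 4.4]
gripper_width: 0.0002
```

Request:
servo_tool(
  moves="0 0 -0.03 0 0 0 0;0 0 0 0 0 0 0",
)

```text
time: 16.8
eef_pos: [0.4573, -0.1758, 0.0109]
tool_rot: [[-0.981, 0.195, 0.008], [0.195, 0.981, -0.001], [-0.008, 0.001, -1.0]]
force: [-1.2, -0.2, 4.1]
gripper_width: -0.0004
```

Request:
servo_tool(
  moves="0 0 -0.02 0 0 0 0;0 0 0 0 0 0 0",
)

```text
time: 17.05
eef_pos: [0.4573, -0.1758, 0.0107]
tool_rot: [[-0.981, 0.195, 0.008], [0.195, 0.981, -0.001], [-0.008, 0.0, -1.0]]
force: [-2.1, 2.2, 10.8]
gripper_width: -0.0002
```

```bash

python3 - <<'E'
from h import *
look("s16.png",(220,360,140,300),5)
E
```

```text
-0.03 [[389.0, 356.0]]
-0.02 [[392.0, 378.0]]
-0.01 [[395.0, 400.0]]
0 [[398.0, 421.0]]
17.1 [ 0.4573 -0.1758  0.0107] [-3.   1.1 12.9]
```

View pics/s16.png

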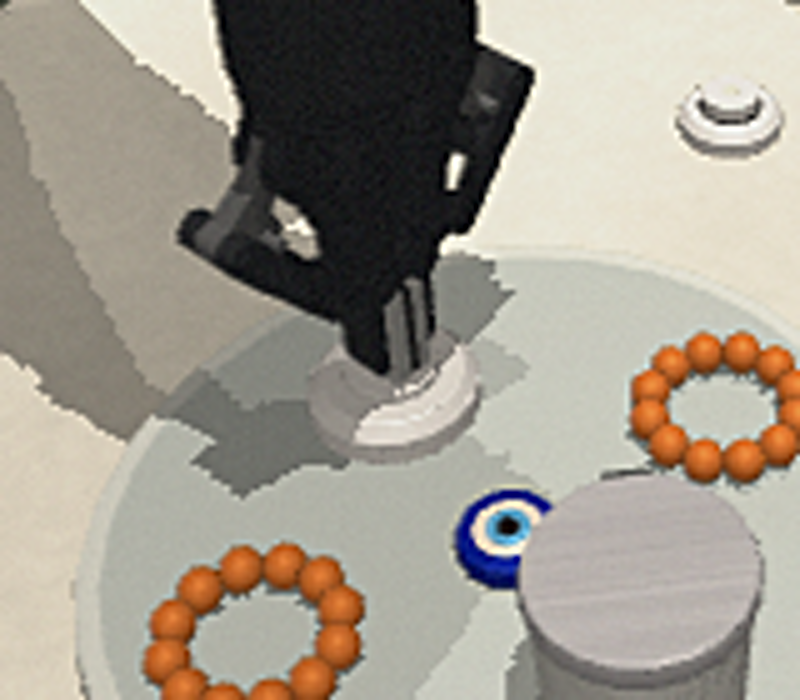

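Force jumped to about 12 N with no further travel, so the cap is right down. Release straight up.

Request:
servo_tool(
  moves="0 0 0.05 0 0 0 0;0 0 0.1 0 0 0 0;0 0 0.2 0 0 0 0;0 0 0.5 0 0 0 0;0 0 0.8 0 0 0 0;-0.3 0.3 0.8 0 0 0 0;-0.3 0.6 0.5 0 0 0 0;0 0.8 0 0 0 0 0;0 0.8 0 0 0 0 0;0 0 0 0 0 0 0;0 0 0 0 0 0 0",
)

```text
time: 18.48
eef_pos: [0.4254, -0.0477, 0.1671]
tool_rot: [[-0.98, 0.196, 0.011], [0.196, 0.981, -0.002], [-0.012, 0.0, -1.0]]
force: [0.2, -0.1, 0.2]
gripper_width: -0.0002
```

```bash

python3 - <<'E'
from h import *
g=look("s17.png",(160,400,130,450),2.4)
f=vision.grab_frame("top"); save("t17.png",f,(100,260,160,440),2.8)
E
```

```text
-0.03 [[262.0, 27.0]]
-0.02 [[263.0, 40.0]]
-0.01 [[264.0, 52.0]]
0 [[265.0, 64.0]]
18.525 [ 0.4255 -0.0477  0.1671] [-0.1  0.   0.7]
```

View pics/s17.png

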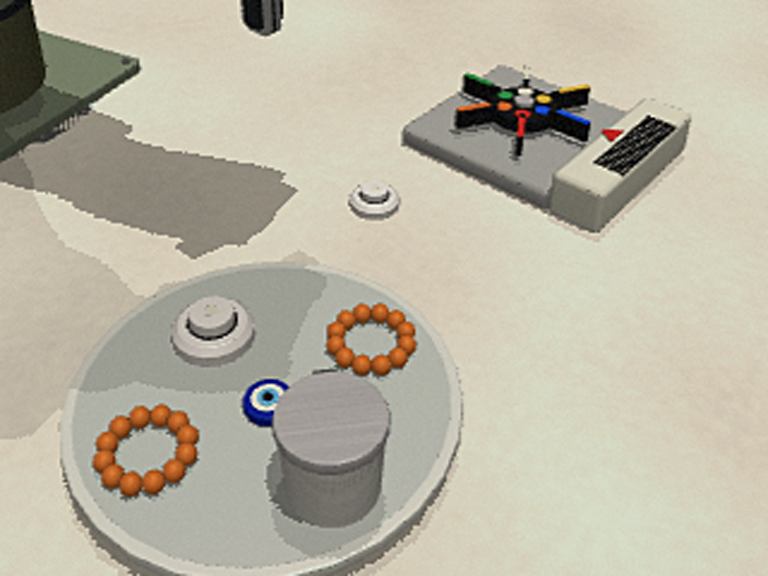

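View pics/t17.png

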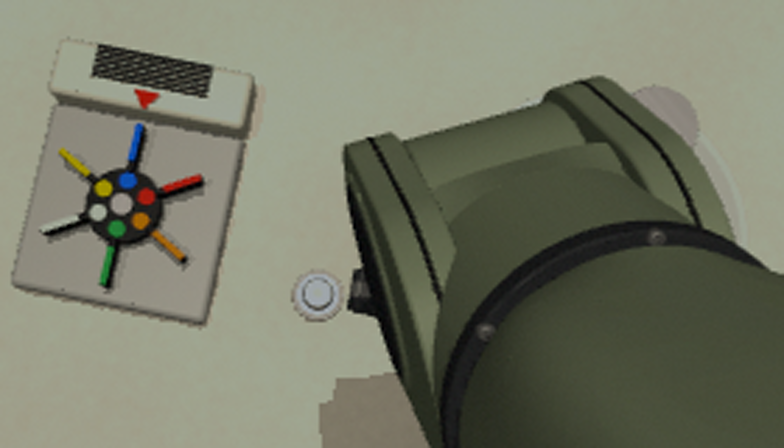

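```bash
python3 -c "
from workcell import arm
print(arm.finish_job())"
```

```text
the job is handed in; nothing more can be done
None
```

The job is done and was handed in at about 18.5 s of the 64 s allowed.

- **Wheel:** Green was at the pointer at the start, so blue was three clicks short. I flicked the wheel clockwise three clicks with the shut fingertips. I checked each click in the scene picture: orange, then red, then blue at the pointer.
- **Bell:** I pressed the largest bell, the one on the turntable, straight down. The resistance rose from about 2 N to 4 N. It then jumped to about 12 N with no more travel, roughly 7 mm after first contact, so the cap was right down. I then let it go.
- **Last checks:** In the final pictures blue is still at the pointer and the bell's cap is up again. The bell, bangles, nazar bead and coin cup look to be where they were. In the last top picture the arm hid most of the turntable, so the bell and bystanders were checked only in the scene picture. The gripper is clear of everything, with no contact force.
- **One disagreement:** The pictures showed the real fingertips about 26 mm short of the reported TCP. I set the working heights from the pictures and the contact force instead. First contact on the bell agreed with the offset to within about 3 mm.

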